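# Clamp the star disc in the ratchet hold-down

### The arm

A 7-joint arm with a two-finger parallel gripper is mounted at the origin on a cart in front of the work surface, level with it; the furniture and walls round the work are solid. World frame = base frame: x ahead of the robot, y to its left, z up, the work surface at z = 0. Lengths are in m, angles in rad, forces in N, time in s.
With the tool pointing down it reaches from about 0.425 to 0.875 m from the base axis. Payload 8.4 kg.
Tool frame: the origin (TCP) lies midway between the tips of the shut fingers; the grasp point (between the pads) lies 19 mm behind it; z points along the fingers, y is the line along which they close (so a half turn about z gives the same grasp; the last joint's range is limited). The gripper opens to 85 mm and grips with 20 to 120 N. Pads are 22 mm wide; open, the fingers measure 114 mm over their backs; the gripper's body (76 mm by 85 mm) begins 54 mm behind the grasp point. The pads swing forward as they close: fully open they stand 13 mm farther back than shut.
Start: joints at [-1.358, 0.333, 0.04, 1.465, -0.013, 1.343, -0.059], TCP at [0.199, 0.619, 0.231] pointing down, gripper open.
Joint ranges: [-2.58, 2.58], [-0.38, 2.09], [-1.3, 1.39], [0.25, 2.4], [-1.5, 4.64], [0.08, 2.09], [-2.65, 2.65]. Speed limits (rad/s): [2.22, 2.22, 2.79, 2.79, 3.14, 3.14, 3.14].

### API

Orientations are given as [roll, pitch, yaw] about the fixed x, y, z axes, in that order (R = Rz(yaw) Ry(pitch) Rx(roll)).
In Python, from cell import r gives the robot as it stands.
- The arm moves only by the tool play_rows, never from a script. Its argument "commands" is one flat list of numbers, 7 for each row, row after row: the shift along the tool's x, y, z in m, then the turn, a rotation vector about the tool's x, y, z in rad, then the opening, from 0 (shut) to 1 (fully open). In form: [tx, ty, tz, wx, wy, wz, fingers, tx, ty, tz, wx, wy, wz, fingers, ...]. A call has 1 to 10 rows; each row is the pose to reach, as a shift and turn from the pose commanded when the call began, along the tool's axes at that moment; what a row does not reach only later rows make up. A row lasts 1/8 s, in which the tool goes at most 62.5 mm and 10.7 degrees, less where a joint would pass 70% of its speed; a pose out of reach is approached as far as the arm can. A call with a gripper value outside its range is refused whole. The fingers move at their own pace and stop on an object; "newtons" is the grip in N (left out, the last holds). Time passes only in rows, so rows that repeat a pose let the fingers close. It gives the time, the measured TCP pose, the force, the opening and the grip force at its end, in the units of the state.
- r.get_obs(): the state, without advancing time (a new reading comes with each control period).
- r.snapshot(name): name is "scene" or "top" or "wrist"; returns a dict with "color" (420x560x3 uint8, red, green, blue), "range_z" (420x560 float32, m along the optical axis (not along the pixel's ray), 0 where there is no reading), "K" (3x3 intrinsics, pixels), "rvec" (rotation vector, rad) and "tvec" (3), from world to camera coordinates, as OpenCV has them. Camera axes: x right, y down, z forward; pixel columns grow to the right and rows downward; lengths in m; the calibration is good to about 2 mm. A picture is of the moment at which its call begins.
- r.finish_job(): hands the job in; it is judged then, once.
Trained networks look in the newest picture that a camera, given by its name, has taken for a name from the list of things; names that differ only in an ending like _2 or _b are one class to them, and where a whole thing is asked for, a point or a joint stands for the part that bears it (a point fixed in the world has none). Each returns a list of dicts, best first, with "p" (0 to 1); they miss things now and then, are a little off and sometimes report something else, mostly with a low value. They report only what shows in the picture. A call takes as long as a camera call.
- r.outline_of(name, camera): "mask" (420x560 bool, what is visible of it) and "box" ([left, top, right, bottom] in pixels, round what is visible of it).
- r.landmark_of(name, camera): "uv" ([column, row] in pixels: a listed point, or the origin of a listed thing).
The state is a dict: "time": time; "joint_pos": joint angles; "joint_vel": joint speeds; "joint_efforts": joint torques, N m; "position": TCP position; "eef_rot": TCP orientation; "wrist_force": force on the tool from outside, world axes, zero at the start; "torque": the same for the moment, N m; "opening": opening from 0.0 (shut) to 1.0 (fully open); "finger_force": force on a finger pad.
Only numpy, scipy, OpenCV 4.12 (cv2) and the standard library are available. Lean on these libraries where they do the work, as an engineer would, in place of code of your own. Each camera call takes 0.05 s, during which the arm holds its last target. There are 200 camera calls.

### The job

Clamp the black star disc that lies on the anvil of the ratchet hold-down: press the yellow pawl paddle down until it flips over and frees the arm, then push the arm down by its blue grip, steadily past its teeth, until it stops, and take the hand away so that the ratchet alone keeps the sprung pad pressed on the disc. Only press and push from outside: do not grip, force or lift anything, do not touch the disc, and leave the other things on the bench where they are.

Things in the scene. Friction and masses are not known exactly. Their poses are not given: they have to be found in the camera images.
- holddown: Ratchet hold-down: grey bench clamp, fixed, under 190 mm high but for its raised arm. Base 170 x 84 x 10 mm, round steel anvil 82 mm across with its top 34 mm up, two cheeks behind it. Origin: on the bench under the anvil's centre; x from the grip end (robot side) to the cheeks, y left, z up. Arm's axle: along y, at x 75, z 78 mm. Pawl's pin: along y, at x 75, z 142 mm; paddle at y -24 to -48 mm.
- hold_arm: The hold-down's arm with its blue grip, toothed wheel (104 mm across, right of it) and sprung pad. Origin: on the axle, mid-arm. Its own -x axis points along the arm to the grip, z out of its top. Steel bar 14 mm wide, then the grip: round, 23 mm thick, from 112 to 190 mm from the axle.
- grip (a point): Middle of the top of the blue grip, 152 mm from the axle and 11.5 mm above the arm's axis: push here, straight down at first, with closed fingertips, following the arc about the axle. Arm right down: level, this point 90 mm above the bench. Start: arm sloping up by 0.45 to 0.66 rad, this point about 0.155 to 0.18 m up.
- lever_hinge (a joint): Arm's hinge, rad: 0 = right up, 0.74 = at its lower stop, level (slope = 0.74 - value). Starts at 0.08 to 0.29. Stiff hub: stays where left. Teeth every 0.175. Pawl not flipped: cannot go down more than a tooth. Flipped: goes down with clicks for 2 to 10 N at the grip and cannot come back up. Let go at the stop it settles at 0.67 on the last tooth; let go short of that it does not clamp.
- pawl: The reversing pawl, steel, above the toothed wheel, with a yellow paddle at its front right; rocks on its pin (its origin lies on the pin's axis). A spring plunger in a bracket just above it (up to 185 mm above the bench) snaps it over.
- paddle (a point): Middle of the top face of the yellow paddle (22 mm front to back, 24 mm wide, 6 mm thick), z out of the face; the pawl's pin lies 40 mm behind it. Press here. Start: front tipped up 0.25 rad, this point 163 mm above the bench; flipped: tipped down 0.25 rad and 20 mm lower. Takes 4 to 8 N, then snaps over.
- pawl_hinge (a joint): Pawl's hinge, rad: 0 = paddle up, arm kept from going down; 0.50 = paddle down, flipped: arm may go down and is kept from coming up. Sprung to either end, middle 0.25. Flipping it may nudge the arm up by 0.02 rad. It rocks between 0.31 and 0.50 as teeth pass.
- pad: Round rubber-faced pressure pad, 27 mm across, on a sprung rod through the arm 75 mm from the axle. Origin: centre of its underside. It meets the disc about 0.16 rad before the arm's stop; presses with about 9 N at the stop and 6 N when the last tooth holds.
- disc: Black toothed steel star disc, 64 mm across, 9 mm thick, 0.15 kg, loose on the anvil between four small brass dowels. Origin: centre of its underside.
- file: Flat file with wooden handle, 265 mm long, loose; bystander. Origin: centre of the underside.
- screw_box: Small brown carton of screws, 56 x 80 x 40 mm, loose; bystander. Origin: centre of the underside.
- brush: Flat brush with wooden handle, 182 x 46 x 11 mm, loose; bystander. Origin: centre of the underside.
- core_1: Black winding core (flanged spool), 62 mm across, 112 mm high, standing, loose; bystander. Origin: centre of the underside.
- core_2: Black winding core (flanged spool), 62 mm across, 97 mm high, standing, loose; bystander. Origin: centre of the underside.

How it is judged:
By the outcome, as a careful person would: the job done as asked, in the order asked, and still so for the second after the job is handed in, with the robot touching nothing.
It also fails if it takes over 38 s, if anything falls off the work surface, if the arm or the gripper's body presses on something with over 40 N, if the wrist force passes 120 N, or if a joint passes its speed limit or range.

## Working session

There is one attempt and no reset: what is moved stays moved. The work goes in short steps, Python scripts to look and compute and a tool call to move; the robot and the scene stay as the last step left them, time stands still between calls to the robot, and variables do not carry over. Pictures are saved under pics/ and viewed, at most 10 in all, crops included, and the job is handed in when it is done.

Besides the shell and the picture viewer there is one more tool, called after "Call:" by a JSON object that holds its "name" and its "arguments". play_rows: Moves the arm, as the interface text tells. Its arguments: {"type":"object","properties":{"commands":{"type":"array","items":{"type":"number"}},"newtons":{"type":"number"}},"required":["commands"]}

```bash
mkdir -p pics; cat > h.py <<'E'
import numpy as np, cv2
from cell import r
def cam(s):
    R=cv2.Rodrigues(np.array(s["rvec"],float))[0]; return R,np.array(s["tvec"],float).ravel(),np.array(s["K"],float)
def unproj(s,uv,z=None):
    R,t,K=cam(s);u,v=uv
    if z is None:
        p=s["range_z"][int(v)-1:int(v)+2,int(u)-1:int(u)+2]; z=np.median(p[p>0]) if (p>0).any() else np.nan
    return R.T@(np.linalg.inv(K)@[u,v,1]*z-t)
def atz(s,uv,h):
    R,t,K=cam(s); c=-R.T@t; d=R.T@np.linalg.inv(K)@[uv[0],uv[1],1]; return c+d*(h-c[2])/d[2]
def proj(s,P):
    R,t,K=cam(s); q=K@(R@np.array(P)+t); return q[:2]/q[2]
def tri(rays):
    A=np.zeros((3,3));b=np.zeros(3)
    for s,uv in rays:
        R,t,K=cam(s); c=-R.T@t; d=R.T@np.linalg.inv(K)@[uv[0],uv[1],1]; d/=np.linalg.norm(d)
        M=np.eye(3)-np.outer(d,d);A+=M;b+=M@c
    return np.linalg.solve(A,b)
E
cat > look.py <<'E'
from h import *
import sys
np.set_printoptions(precision=4,suppress=True)
S={}
for c in ("scene","top"):
    s=S[c]=r.snapshot(c)
    cv2.imwrite(f"pics/{c}_{sys.argv[1]}.png",s["color"][:,:,::-1])
for n in ("grip","paddle","disc","holddown","hold_arm","pawl","pad"):
    rays=[]
    for c in S:
        L=r.landmark_of(n,c)
        if L: print(n,c,np.round(L[0]["uv"],1),round(L[0]["p"],2),unproj(S[c],L[0]["uv"])); rays.append((S[c],L[0]["uv"]))
    if len(rays)==2: print("   tri",tri(rays))
o=r.get_obs(); print({k:np.round(o[k],3) for k in o})
E
python3 look.py a
```

```text
grip scene [278.7 237.1] 0.64 [0.4604 0.0125 0.172 ]
grip top [244.9 234.8] 0.61 [0.4638 0.021  0.1679]
   tri [0.461  0.0183 0.1781]
paddle scene [263.1 215.8] 0.67 [ 0.5148 -0.0281  0.1647]
paddle top [272.4 206.1] 0.52 [ 0.5197 -0.0344  0.1634]
   tri [ 0.5193 -0.0343  0.1569]
disc scene [268.3 276.4] 0.84 [0.4816 0.0167 0.0417]
disc top [265.  187.7] 0.75 [ 0.5557 -0.0215  0.1772]
   tri [ 0.5391 -0.0156 -0.0255]
holddown scene [265.8 283.2] 0.79 [0.4803 0.0302 0.0356]
holddown top [261.5 219.7] 0.88 [0.4955 0.0007 0.0335]
   tri [ 0.4957  0.0045 -0.0077]
hold_arm scene [239.  241.5] 0.75 [ 0.5593 -0.0025  0.0907]
hold_arm top [265.2 186.6] 0.86 [ 0.5579 -0.0219  0.1761]
   tri [ 0.5665 -0.0129  0.0759]
pawl scene [238.5 219.3] 0.61 [ 0.5729 -0.0281  0.1268]
pawl top [262.4 183. ] 0.63 [ 0.5732 -0.0082  0.0898]
   tri [ 0.5662 -0.0144  0.1432]
pad scene [273.5 259.2] 0.44 [0.4723 0.0108 0.0977]
pad top [257.8 222.2] 0.57 [0.4889 0.0005 0.1148]
   tri [0.4839 0.0016 0.0813]
{'time': np.float64(0.8), 'joint_pos': array([-1.358,  0.333,  0.04 ,  1.465, -0.013,  1.343, -0.059]), 'joint_vel': array([-0.001, -0.   , -0.   ,  0.001,  0.001,  0.002, -0.002]), 'joint_efforts': array([  0.001, -65.825,   1.363, -40.581,   0.017,   0.003,  -0.   ]), 'position': array([0.199, 0.619, 0.231]), 'eef_rot': array([-3.142, -0.   ,  2.83 ]), 'wrist_force': array([1.004, 0.805, 0.071]), 'torque': array([-0.011, -0.024,  0.025]), 'finger_force': np.float64(0.0), 'opening': np.float64(0.999)}
```

View pics/scene_a.png

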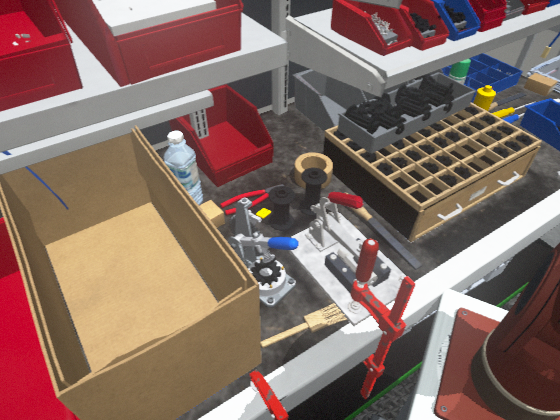

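View pics/top_a.png

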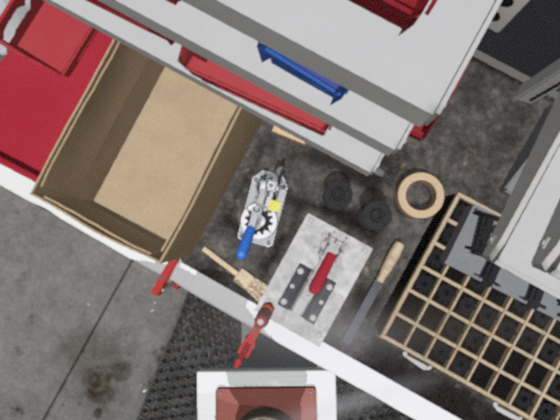

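```bash
cat > fit.py <<'E'
from h import *
import sys
from scipy.optimize import least_squares
np.set_printoptions(precision=4,suppress=True)
def model(p,flip=-1):
    x,y,yaw,s=p; c,sn=np.cos(yaw),np.sin(yaw)
    W=lambda q:np.array([x+c*q[0]-sn*q[1],y+sn*q[0]+c*q[1],q[2]])
    ca,sa=np.cos(s),np.sin(s)
    A=lambda a,b:(0.075-a*ca+b*sa,0,0.078+a*sa+b*ca)
    return dict(grip=W(A(.152,.0115)),paddle=W((.0363 if flip<0 else .0363,-.036,.163 if flip<0 else .143)),disc=W((0,0,.034)),holddown=W((0,0,0)),hold_arm=W((.075,0,.078)),W=W)
def fit(obs,p0,flip=-1,fixed=None):
    # obs: list (s,name,uv,p)
    def f(p):
        m=model(p,flip); return np.concatenate([(proj(s,m[n])-uv)*q for s,n,uv,q in obs])
    return least_squares(f,p0,loss="soft_l1",f_scale=2)
if __name__=="__main__":
    obs=[];S={}
    for c in ("scene","top"):
        S[c]=r.snapshot(c)
        for n in ("grip","paddle","disc","holddown","hold_arm"):
            for L in r.landmark_of(n,c)[:1]: obs.append((S[c],n,np.array(L["uv"]),L["p"]))
    q=fit(obs,[.495,.005,-.29,.6]); m=model(q.x)
    print(q.x,q.cost); print({k:m[k] for k in m if k!="W"})
    for s,n,uv,p in obs: print(n,uv,proj(s,m[n])-uv)
    np.save("pose.npy",q.x)
    # height map from both cameras, 50 mm cells
    H=np.full((24,34),np.nan)
    for c in S:
        s=S[c];R,t,K=cam(s);v,u=np.mgrid[0:420:2,0:560:2];z=s["range_z"][::2,::2].ravel();k=z>0
        P=(np.linalg.inv(K)@np.stack([u.ravel(),v.ravel(),np.ones(u.size)])*z)[:,k]; P=R.T@(P-t[:,None])
        i=np.floor(P[0]/.05).astype(int);j=np.floor((P[1]+.7)/.05).astype(int)
        g=(i>=0)&(i<24)&(j>=0)&(j<34)
        for a,b,h in zip(i[g],j[g],P[2][g]): H[a,b]=np.fmax(H[a,b],h)
    print("cols y:",*[f"{-70+5*j:4d}" for j in range(6,32)])
    for a in range(23,-1,-1): print(f"x{a*5:4d}  ",*[f"{100*h:4.0f}" if h==h else "   ." for h in H[a,6:32]])
E
python3 fit.py
```

```text
[ 0.4931  0.0092 -0.2374  0.6958] 53.88109024541177
{'grip': array([0.4598, 0.0172, 0.1843]), 'paddle': array([ 0.52  , -0.0344,  0.163 ]), 'disc': array([0.4931, 0.0092, 0.034 ]), 'holddown': array([0.4931, 0.0092, 0.    ]), 'hold_arm': array([ 0.566 , -0.0085,  0.078 ])}
grip [279.  234.1] [-1.1382  0.4345]
paddle [263.5 214.2] [-1.2032 -0.7442]
disc [269.  275.1] [-3.8718 -1.2471]
holddown [265.9 282.7] [-0.4815  0.5006]
hold_arm [237.5 240.2] [0.5483 2.1651]
grip [242.6 236.4] [3.1255 0.5189]
paddle [260.9 185.5] [11.4959 20.4999]
disc [258.1 222. ] [-0.3501 -1.1685]
holddown [260.4 217.2] [-1.0944  3.8401]
hold_arm [264.7 187.9] [-1.5952 -1.0973]
cols y:  -40  -35  -30  -25  -20  -15  -10   -5    0    5   10   15   20   25   30   35   40   45   50   55   60   65   70   75   80   85
x 115      .    .    .    .    .    .    .    .    .    .    0    .    .    .    .    .    .    .    .    .    .    .    .    .    .    .
x 110      .    .    .    .    .    .    .    .    .    .    .    .    .    .    .    .    .    .    .    .    .    .    .    .    .    .
x 105      .    .    .    
[... 2309 characters left out ...]
  -93  -93
x  20     12   12   12   11    1    2    2    1   22    9    .    .    .    .    .  -91  -92  -93  -93  -93  -93  -93  -92  -93  -93  -93
x  15     12   12    1    1    1    1    0   -0   -0   -0   -1    .    .    .  -90  -90  -90  -92  -93  -93  -93  -93  -93  -93  -93  -93
x  10      1    1    1    1    1    2    2    2    2    2    2    0  -91  -90  -90  -91  -90  -92  -93  -93  -93  -93  -93  -93  -93  -93
x   5      1    1    1    1    0    2   29   32   32   34    2    0  -91  -90  -90  -90  -90  -91  -93  -93  -93  -93  -93  -92  -93  -93
x   0      0    1    .    .    0    1    1    .   22   29    1    0  -90  -90  -90  -90  -90  -91  -93  -93  -93  -93  -93  -93  -93  -93
```

Call:
{"name": "play_rows", "arguments": {"commands": [0,0,-0.13,0,0,0,0,0,0,-0.13,0,0,0,0,-0.263,-0.23,-0.13,0,0,0,0,-0.263,-0.23,-0.13,0,0,0,0,-0.263,-0.23,-0.13,0,0,0,0,-0.263,-0.23,-0.13,0,0,0,0,-0.263,-0.23,-0.13,0,0,0,0,-0.263,-0.23,-0.13,0,0,0,0,-0.429,-0.512,-0.13,0,0,0,0,-0.429,-0.512,-0.13,0,0,0,0]}}

```text
time: 2.65
position: [0.4068, 0.1951, 0.3614]
eef_rot: [3.141, 0.0, 2.83]
wrist_force: [1.1, 0.2, 0.1]
opening: 0.004
finger_force: 0.0
```

Call:
{"name": "play_rows", "arguments": {"commands": [0,0,0,0,0,0,0]}}

```text
time: 2.78
position: [0.408, 0.1921, 0.3623]
eef_rot: [3.14, 0.001, 2.822]
wrist_force: [-0.3, 0.5, -0.2]
opening: 0.004
finger_force: 0.0
```

Call:
{"name": "play_rows", "arguments": {"commands": [-0.099,-0.17,0,0,0,0,0,-0.099,-0.17,0,0,0,0,0,-0.099,-0.17,0,0,0,0,0,-0.099,-0.17,0,0,0,0,0,-0.099,-0.17,0,0,0,0,0]}}

```text
time: 3.4
position: [0.4486, 0.0053, 0.3614]
eef_rot: [3.141, 0.0, 2.829]
wrist_force: [-0.4, 0.4, -0.6]
opening: -0.004
finger_force: 0.0
```

```bash
cat > wl.py <<'E'
from h import *
from fit import *
s=r.snapshot("wrist"); cv2.imwrite(f"pics/wrist_{sys.argv[1]}.png",s["color"][:,:,::-1])
R,t,K=cam(s); print("cam at",-R.T@t,"fwd",R[2])
m=model(np.load("pose.npy"))
for n in ("grip","paddle","disc","holddown","hold_arm"):
    for L in r.landmark_of(n,"wrist")[:1]: print(n,np.round(L["uv"],1),round(L["p"],2),unproj(s,L["uv"]),"at model z:",atz(s,L["uv"],m[n][2]),"pred",proj(s,m[n]))
o=r.get_obs(); print(o["position"],o["eef_rot"],o["joint_pos"],o["time"])
E
python3 wl.py a
```

```text
cam at [0.3768 0.0283 0.5041] fwd [ 0.2818 -0.0915 -0.9551]
grip [302.6 189. ] 0.8 [0.4577 0.0201 0.1768] at model z: [0.4559 0.0203 0.1843] pred [300.9419 193.2589]
paddle [270.7 249.7] 0.87 [ 0.521  -0.039   0.1649] at model z: [ 0.5218 -0.0394  0.163 ] pred [274.1133 247.2189]
disc [296.5 193.1] 0.81 [0.4609 0.0122 0.1735] at model z: [0.4964 0.0054 0.034 ] pred [298.1475 190.4829]
holddown [294.8 185.8] 0.63 [0.4506 0.0133 0.1815] at model z: [0.4921 0.0048 0.    ] pred [297.4518 185.6169]
hold_arm [297.2 246. ] 0.77 [ 0.5563 -0.0141  0.0966] at model z: [ 0.5644 -0.016   0.078 ] pred [302.286  245.5172]
[0.4485 0.0061 0.3612] [-3.1412 -0.0001  2.8318] [-0.8091 -0.1909  0.5979  1.7266  0.1073  1.5736  1.0416] 3.7
```

View pics/wrist_a.png

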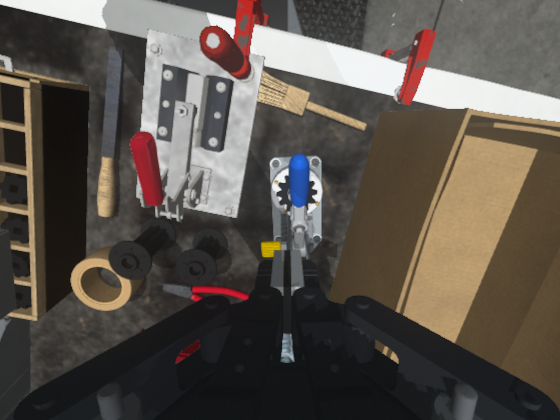

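```bash
cat > fit3.py <<'E'
from fit import *
obs=[]
for c,w in (("scene",1),("top",1),("wrist",2)):
    s=r.snapshot(c)
    for n in ("grip","paddle","disc","holddown","hold_arm"):
        for L in r.landmark_of(n,c)[:1]: obs.append((s,n,np.array(L["uv"]),w*L["p"]))
q=fit(obs,[.495,.005,-.29,.6]); m=model(q.x)
print(q.x,q.cost); print({k:m[k] for k in m if k!="W"})
for s,n,uv,p in obs: print(n,uv,proj(s,m[n])-uv)
np.save("pose.npy",q.x)
W=s; R,t,K=cam(s)
v,u=np.mgrid[0:420,0:560];z=s["range_z"].ravel();k=z>0
P=((np.linalg.inv(K)@np.stack([u.ravel(),v.ravel(),np.ones(u.size)])*z)[:,k]).T; P=(P-t)@R
k2=(P[:,2]>.2)&(P[:,2]<.3)&(P[:,1]>.03)&(P[:,0]<.62)
for x in np.arange(.34,.62,.03):
    a=P[k2&(abs(P[:,0]-x)<.015)]
    if len(a): print("rim x",round(x,2),"min y",np.percentile(a[:,1],2),"zmax",np.percentile(a[:,2],98))
# paddle yellow pixels
hsv=cv2.cvtColor(s["color"],cv2.COLOR_RGB2HSV); mk=(hsv[...,0]>20)&(hsv[...,0]<35)&(hsv[...,1]>170)&(hsv[...,2]>120)
mk[:220]=0;mk[280:]=0;mk[:,:240]=0;mk[:,310:]=0
vv,uu=np.nonzero(mk); Q=np.array([unproj(s,(a,b)) for a,b in zip(uu,vv)]); print("yellow",len(uu),uu.min(),uu.max(),vv.min(),vv.max(),np.nanmedian(Q,0),np.nanmin(Q,0),np.nanmax(Q,0))
hsvb=(hsv[...,0]>100)&(hsv[...,0]<125)&(hsv[...,1]>150)&(hsv[...,2]>80); hsvb[:,:270]=0;hsvb[:,330:]=0;hsvb[:130]=0;hsvb[230:]=0
vv,uu=np.nonzero(hsvb); Q=np.array([unproj(s,(a,b)) for a,b in zip(uu,vv)]); c=Q[np.isfinite(Q).all(1)]; xc=c-c.mean(0); print("grip blue",c.mean(0),c.min(0),c.max(0),"dir",np.linalg.svd(xc,full_matrices=0)[2][0])
E
python3 fit3.py
```

```text
[ 0.4946  0.0075 -0.246   0.6482] 38.08964437423579
{'grip': array([0.4565, 0.017 , 0.1789]), 'paddle': array([ 0.521 , -0.0363,  0.163 ]), 'disc': array([0.4946, 0.0075, 0.034 ]), 'holddown': array([0.4946, 0.0075, 0.    ]), 'hold_arm': array([ 0.5673, -0.0108,  0.078 ])}
grip [278.3 236. ] [1.2316 1.0246]
paddle [260.9 214.6] [ 1.3912 -1.952 ]
disc [268.9 273.9] [-3.991  -0.8965]
holddown [267.8 281.9] [-2.5951  0.4584]
hold_arm [241.1 241.6] [-3.0077 -0.2039]
grip [246.1 235.6] [0.1198 2.9444]
paddle [272.5 207.6] [ 0.8543 -2.1509]
disc [259.4 221.1] [-0.9069 -0.9191]
holddown [261.3 218.9] [-1.2731  1.5088]
hold_arm [267.2 191.3] [-3.0352 -5.1088]
grip [300.6 188.9] [-0.4526  0.3409]
paddle [270.2 251.7] [ 3.0935 -3.3441]
disc [297.4 191.2] [0.3654 0.3852]
holddown [297.6 187.1] [-0.4942 -0.4465]
hold_arm [302.7 246.5] [-1.2782  0.1461]
rim x 0.43 min y 0.14791746885675544 zmax 0.25263013751963664
rim x 0.46 min y 0.1303371073211976 zmax 0.2518768191004209
rim x 0.49 min y 0.1128603061314576 zmax 0.2503642020750631
rim x 0.52 min y 0.096344426759315 zmax 0.24999418884701613
rim x 0.55 min y 0.07993070711760102 zmax 0.2507557486314462
rim x 0.58 min y 0.06447407277921108 zmax 0.2511943529959045
rim x 0.61 min y 0.05161096456082387 zmax 0.25143073855088544
yellow 236 261 280 242 256 [ 0.518  -0.0411  0.1648] [ 0.4366 -0.0528  0.1608] [0.5301 0.0013 0.3688]
grip blue [0.4459 0.0189 0.1812] [0.4177 0.002  0.0014] [0.4812 0.0349 0.1962] dir [ 0.7482 -0.1964 -0.6337]
```

Call:
{"name": "play_rows", "arguments": {"commands": [-0.082,-0.02,0.03,0,0,0,0,-0.082,-0.02,0.06,0,0,0,0,-0.082,-0.02,0.12,0,0,0,0,-0.082,-0.02,0.165,0,0,0,0,-0.082,-0.02,0.176,0,0,0,0,-0.082,-0.02,0.176,0,0,0,0]}}

```text
time: 5.35
position: [0.5207, -0.0393, 0.186]
eef_rot: [-3.141, 0.0, 2.83]
wrist_force: [0.0, 0.5, 0.2]
opening: -0.004
finger_force: 0.0
```

```bash
python3 wl.py b
```

```text
cam at [ 0.449  -0.0163  0.3287] fwd [ 0.2818 -0.0922 -0.955 ]
grip [359.3 104.6] 0.74 [0.4556 0.0167 0.1784] at model z: [0.4556 0.0166 0.1789] pred [360.6034 106.2983]
paddle [285.1 252.3] 0.72 [ 0.5101 -0.037   0.193 ] at model z: [ 0.5236 -0.0416  0.163 ] pred [292.336 245.892]
disc [323.9 154.4] 0.8 [0.4855 0.0007 0.098 ] at model z: [0.4956 0.0055 0.034 ] pred [325.6396 152.7572]
hold_arm [330.2 241.6] 0.67 [ 0.5556 -0.0136  0.0967] at model z: [ 0.5643 -0.0134  0.078 ] pred [333.8817 243.797 ]
[ 0.5211 -0.0392  0.1865] [3.1404 0.0016 2.8299] [-0.7319  0.1109  0.7823  1.8661 -0.0847  1.196   1.3373] 5.65
```

View pics/wrist_b.png

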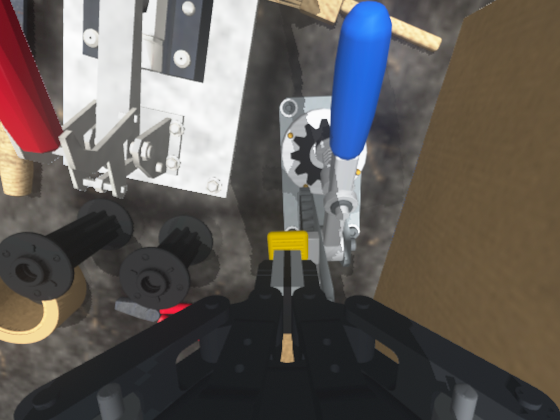

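Call:
{"name": "play_rows", "arguments": {"commands": [-0.001,0,0.015,0,0,0,0,-0.001,0,0.021,0,0,0,0,-0.001,0,0.025,0,0,0,0,-0.001,0,0.029,0,0,0,0,-0.001,0,0.033,0,0,0,0]}}

```text
time: 6.28
position: [0.5213, -0.0397, 0.1519]
eef_rot: [-3.141, -0.0, 2.83]
wrist_force: [-0.4, 0.1, -0.4]
opening: -0.001
finger_force: 0.0
```

Call:
{"name": "play_rows", "arguments": {"commands": [0,0,0.003,0,0,0,0,0,0,0.006,0,0,0,0,0,0,0.006,0,0,0,0]}}

```text
time: 6.65
position: [0.5214, -0.0397, 0.1464]
eef_rot: [-3.142, 0.0, 2.83]
wrist_force: [-0.7, 0.9, 1.2]
opening: 0.002
finger_force: 0.4
```

```bash
python3 wl.py c
```

```text
cam at [ 0.4497 -0.0166  0.289 ] fwd [ 0.2817 -0.0919 -0.9551]
grip [387.5 105.5] 0.89 [0.4577 0.0163 0.1799] at model z: [0.4578 0.0166 0.1789] pred [387.8163 101.3919]
paddle [287.2 255.4] 0.57 [ 0.5115 -0.0365  0.156 ] at model z: [ 0.5082 -0.0355  0.163 ] pred [293.9393 279.7358]
disc [328.  157.1] 0.65 [ 0.4827 -0.0003  0.0954] at model z: [0.4932 0.0048 0.034 ] pred [331.493  157.7474]
holddown [325.6 154.4] 0.57 [ 0.4803 -0.0014  0.0971] at model z: [0.4958 0.0062 0.    ] pred [326.4814 152.6908]
hold_arm [336.1 261.8] 0.6 [ 0.5528 -0.0145  0.0991] at model z: [ 0.5642 -0.0143  0.078 ] pred [341.5983 264.0256]
[ 0.5214 -0.0396  0.1464] [3.1416 0.0001 2.8298] [-0.7132  0.1631  0.7791  1.9118 -0.1273  1.1163  1.3744] 6.95
```

View pics/wrist_c.png

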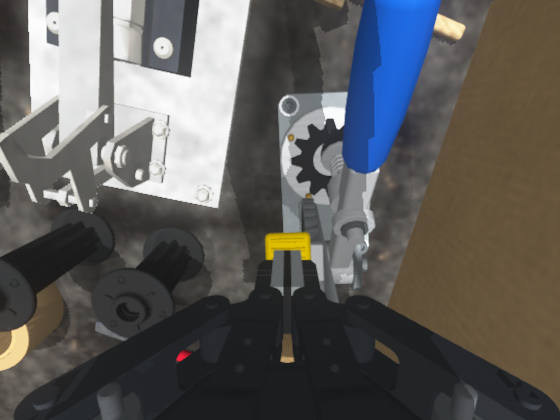

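Call:
{"name": "play_rows", "arguments": {"commands": [0,0,-0.03,0,0,0,0,0,0,-0.06,0,0,0,0,0.02,0.01,-0.08,0,0,0,0,0.02,0.01,-0.08,0,0,0,0]}}

```text
time: 7.45
position: [0.5058, -0.0229, 0.2276]
eef_rot: [3.139, 0.002, 2.832]
wrist_force: [0.1, 0.3, -1.0]
opening: 0.0
finger_force: 0.0
```

```bash
cat > yb.py <<'E'
from fit import *
s=r.snapshot("wrist"); hsv=cv2.cvtColor(s["color"],cv2.COLOR_RGB2HSV)
for nm,lo,hi in (("yellow",20,35),("blue",100,125)):
    m=((hsv[...,0]>lo)&(hsv[...,0]<hi)&(hsv[...,1]>150)&(hsv[...,2]>90)).astype(np.uint8)
    m=cv2.erode(m,np.ones((3,3)))
    vv,uu=np.nonzero(m); Q=np.array([unproj(s,(a,b)) for a,b in zip(uu,vv)])
    c=[.52,-.038] if nm=="yellow" else [.45,.02]
    k=(np.hypot(*(Q[:,:2]-c).T)<(.025 if nm=="yellow" else .07))&(Q[:,2]>.06)&(Q[:,2]<.22); Q=Q[k]
    print(nm,k.sum(),"mean",Q.mean(0),"p5",np.percentile(Q,5,0),"p95",np.percentile(Q,95,0))
    xc=Q-Q.mean(0); V=np.linalg.svd(xc,full_matrices=0)[2]; print(" dirs",V[0],V[2])
L=r.landmark_of("grip","wrist")[:1]
for l in L: print("grip",l["uv"],l["p"],unproj(s,l["uv"]))
for l in r.landmark_of("paddle","wrist")[:1]: print("paddle",l["uv"],l["p"],unproj(s,l["uv"]))
o=r.get_obs(); print(o["position"],o["eef_rot"],o["time"])
E
python3 yb.py
```

```text
yellow 694 mean [ 0.516  -0.0381  0.1439] p5 [ 0.5069 -0.0478  0.1409] p95 [ 0.5249 -0.0283  0.1465]
 dirs [-0.3564 -0.9339 -0.0278] [-0.2579  0.0697  0.9637]
blue 3122 mean [0.4466 0.0178 0.1845] p5 [0.4242 0.0065 0.1624] p95 [0.475  0.029  0.1975]
 dirs [ 0.7956 -0.2374 -0.5573] [ 0.5009 -0.2596  0.8257]
grip [325.3, 143.9] 0.69 [0.4583 0.0168 0.1795]
paddle [271.9, 233.0] 0.6 [ 0.5171 -0.0391  0.1437]
[ 0.5054 -0.0242  0.2257] [-3.1413 -0.0004  2.8298] 7.6
```

Call:
{"name": "play_rows", "arguments": {"commands": [0.0485,0.025,0,0,0,0,0,0.0485,0.025,0,0,0,0,0,0.0485,0.025,0.015,0,0,0,0,0.0485,0.025,0.03,0,0,0,0,0.0485,0.025,0.036,0,0,0,0]}}

```text
time: 8.22
position: [0.4664, 0.0138, 0.1885]
eef_rot: [-3.139, -0.002, 2.828]
wrist_force: [-0.8, 0.7, 0.5]
opening: 0.002
finger_force: 0.0
```

```bash
python3 wl.py d
```

```text
cam at [0.3951 0.0371 0.3313] fwd [ 0.2794 -0.0938 -0.9556]
grip [288.2 243. ] 0.72 [0.4583 0.0169 0.1795] at model z: [0.4585 0.0168 0.1789] pred [287.4295 239.6176]
[0.4673 0.0146 0.1907] [3.1414 0.0005 2.8296] [-0.8516 -0.0545  0.714   1.9758  0.0382  1.2067  1.1069] 8.525
```

View pics/wrist_d.png

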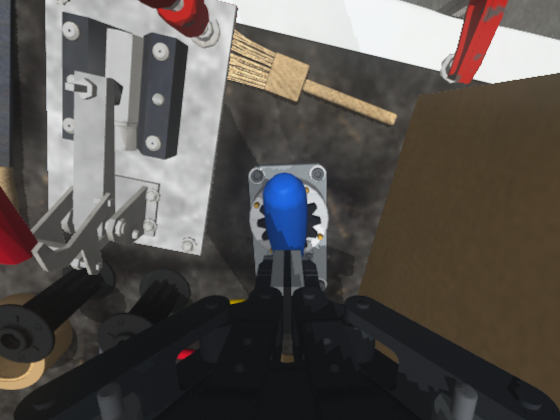

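Call:
{"name": "play_rows", "arguments": {"commands": [0,0,0.006,0,0,0,0,0,0,0.011,0,0,0,0,0.002,0,0.014,0,0,0,0,0.0045,0,0.017,0,0,0,0,0.007,0,0.02,0,0,0,0,0.009,0,0.023,0,0,0,0,0.011,0,0.0265,0,0,0,0,0.013,0,0.0295,0,0,0,0,0.015,0,0.033,0,0,0,0,0.0166,0,0.036,0,0,0,0]}}

```text
time: 9.78
position: [0.4509, 0.0199, 0.1541]
eef_rot: [-3.142, -0.0, 2.83]
wrist_force: [-0.4, -0.2, 0.0]
opening: -0.003
finger_force: 0.5
```

```bash
python3 yb.py
```

```text
Traceback (most recent call last):
  File "yb.py", line 8, in <module>
    k=(np.hypot(*(Q[:,:2]-c).T)<(.025 if nm=="yellow" else .07))&(Q[:,2]>.06)&(Q[:,2]<.22); Q=Q[k]
                  ~^^^^^^
IndexError: too many indices for array: array is 1-dimensional, but 2 were indexed
```

```bash
sed -i 's/^    vv,uu=np.nonzero(m); Q=/    if m.sum()<5: continue\n&/' yb.py; python3 yb.py
```

```text
blue 3060 mean [0.42   0.0271 0.1615] p5 [0.4035 0.0163 0.1529] p95 [0.4394 0.0363 0.1669]
 dirs [ 0.9191 -0.2557 -0.2997] [ 0.3092 -0.0032  0.951 ]
grip [284.5, 248.2] 0.79 [0.4403 0.0217 0.1551]
[0.4511 0.0198 0.1543] [-3.1415 -0.0001  2.8298] 9.975
```

Call:
{"name": "play_rows", "arguments": {"commands": [0.0017,0,0.0035,0,0,0,0,0.0034,0,0.0065,0,0,0,0,0.005,0,0.01,0,0,0,0,0.0065,0,0.0135,0,0,0,0,0.008,0,0.017,0,0,0,0,0.0092,0,0.0205,0,0,0,0,0.0105,0,0.024,0,0,0,0,0.0117,0,0.0275,0,0,0,0,0.0128,0,0.0315,0,0,0,0,0.0138,0,0.035,0,0,0,0]}}

```text
time: 11.22
position: [0.438, 0.024, 0.1192]
eef_rot: [-3.142, 0.0, 2.83]
wrist_force: [-1.5, -0.6, 5.3]
opening: 0.002
finger_force: 1.7
```

Call:
{"name": "play_rows", "arguments": {"commands": [0.001,0,0.0035,0,0,0,0,0.002,0,0.007,0,0,0,0,0.0027,0,0.0105,0,0,0,0,0.0033,0,0.014,0,0,0,0,0.0038,0,0.0175,0,0,0,0,0.0042,0,0.0205,0,0,0,0,0.0045,0,0.0235,0,0,0,0,0.0048,0,0.026,0,0,0,0,0.005,0,0.028,0,0,0,0]}}

```text
time: 12.35
position: [0.433, 0.0255, 0.0912]
eef_rot: [-3.141, -0.001, 2.83]
wrist_force: [-4.2, -1.4, 7.7]
opening: -0.004
finger_force: 4.1
```

Call:
{"name": "play_rows", "arguments": {"commands": [0,0,0.001,0,0,0,0,0,0,0.002,0,0,0,0]}}

```text
time: 12.6
position: [0.4328, 0.0255, 0.0893]
eef_rot: [-3.141, -0.001, 2.83]
wrist_force: [-4.9, -1.8, 11.5]
opening: -0.006
finger_force: 5.6
```

Call:
{"name": "play_rows", "arguments": {"commands": [0,0,0.001,0,0,0,0,0,0,0.001,0,0,0,0]}}

```text
time: 12.85
position: [0.4329, 0.0255, 0.0889]
eef_rot: [-3.142, -0.001, 2.83]
wrist_force: [-8.5, -1.4, 20.3]
opening: -0.002
finger_force: 9.9
```

```bash
cat > z.py <<'E'
from fit import *
s=r.snapshot("wrist"); 
hsv=cv2.cvtColor(s["color"],cv2.COLOR_RGB2HSV)
m=((hsv[...,0]>100)&(hsv[...,0]<125)&(hsv[...,1]>150)&(hsv[...,2]>90)).astype(np.uint8); m=cv2.erode(m,np.ones((3,3)))
vv,uu=np.nonzero(m); Q=np.array([unproj(s,(a,b)) for a,b in zip(uu,vv)]); Q=Q[(Q[:,2]>.06)&(Q[:,2]<.16)&(np.hypot(Q[:,0]-.42,Q[:,1]-.028)<.06)]
ax=np.array([.567,-.0156]); d=np.array([-.958,.286]); a=(Q[:,:2]-ax)@d; l=(Q[:,:2]-ax)@[.286,.958]
for lo in np.arange(.11,.2,.01):
    k=(a>lo)&(a<lo+.01)
    if k.sum()>20: print(round(lo,2),k.sum(),"ztop",np.percentile(Q[k,2],90))
o=r.get_obs(); print(o["position"],o["wrist_force"],o["time"])
E
python3 z.py
```

```text
0.14 140 ztop 0.08793116850385374
0.15 711 ztop 0.08911624372098687
0.16 771 ztop 0.08912064624773937
0.17 795 ztop 0.0886833527297477
0.18 731 ztop 0.08758489183704272
[0.4329 0.0256 0.0889] [-9.7894 -2.0095 19.7762] 12.9
```

Call:
{"name": "play_rows", "arguments": {"commands": [0,0,-0.004,0,0,0,0,0,0,-0.012,0,0,0,0,0,0,-0.04,0,0,0,0,0,0,-0.09,0,0,0,0,0,0,-0.13,0,0,0,0,0,0,-0.13,0,0,0,0]}}

```text
time: 13.65
position: [0.4351, 0.026, 0.2213]
eef_rot: [3.138, 0.004, 2.83]
wrist_force: [-0.2, 0.2, -1.0]
opening: -0.004
finger_force: 0.0
```

```bash
python3 z.py; python3 wl.py e; python3 look.py e | head -12
```

```text
0.11 48 ztop 0.09530956995920278
0.12 179 ztop 0.09664440811496697
0.13 200 ztop 0.09772709358078624
0.14 229 ztop 0.09868217759378464
0.15 245 ztop 0.099259059674572
0.16 252 ztop 0.0999240193301002
0.17 254 ztop 0.09984556963072043
0.18 193 ztop 0.09928829310946266
[0.434  0.0259 0.2194] [-0.4621  1.1605  0.0893] 13.7
cam at [0.3619 0.0487 0.3619] fwd [ 0.2842 -0.0904 -0.9545]
grip [283.9 187.5] 0.77 [0.4213 0.0271 0.0989] at model z: [0.4032 0.0337 0.1789] pred [284.826  269.0605]
paddle [173.7 297.7] 0.19 [ 0.5349 -0.1603  0.0183] at model z: [ 0.4621 -0.0723  0.163 ] pred [246.002  346.9967]
disc [288.1 239.3] 0.87 [0.4722 0.0147 0.0921] at model z: [0.496  0.0074 0.034 ] pred [287.7651 238.2057]
holddown [285.5 226.2] 0.63 [0.4584 0.0166 0.0931] at model z: [0.4919 0.0055 0.    ] pred [287.6628 227.6583]
hold_arm [285. 190.] 0.29 [0.4238 0.0273 0.0984] at model z: [0.4286 0.0256 0.078 ] pred [292.3132 317.319 ]
[0.4327 0.0254 0.2175] [-3.1403 -0.0012  2.8297] [-0.8774 -0.1758  0.6512  2.0028  0.1113  1.2826  0.9933] 14.0
grip scene [292.7 276.4] 0.94 [0.4212 0.0306 0.0977]
grip top [244.6 250.5] 0.8 [ 0.4439 -0.0128  0.4275]
   tri [0.4258 0.0303 0.0949]
paddle top [275.7 208.2] 0.51 [ 0.5163 -0.0395  0.1429]
disc scene [266.2 275.9] 0.62 [0.4848 0.0197 0.0451]
disc top [256.7 222.3] 0.7 [0.4889 0.0039 0.1046]
   tri [0.4896 0.0117 0.0321]
holddown scene [267.2 282.5] 0.8 [0.4786 0.0273 0.0356]
holddown top [261.4 223.3] 0.73 [ 0.487  -0.0026  0.0709]
   tri [ 0.4892  0.0051 -0.0003]
hold_arm scene [240.9 238.8] 0.77 [ 0.5596 -0.0107  0.0905]
hold_arm top [266.  187.9] 0.59 [ 0.5553 -0.0235  0.1771]
```

View pics/wrist_e.png

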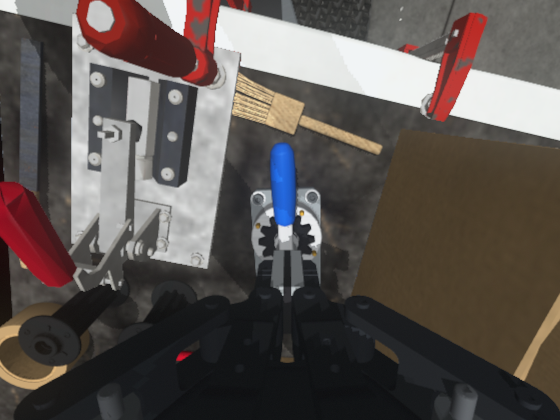

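View pics/scene_e.png

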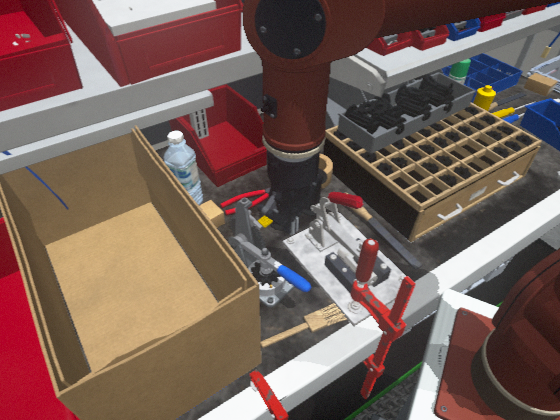

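The paddle is flipped and the grip came to rest about 99 mm up, a slope of about 0.07 rad, which is the last tooth. The fingers are clear of the hold-down, and the brush and other bystanders are where they were.

```bash
python3 -c "
from cell import r
print(r.finish_job())"
```

```text
the job is handed in; nothing more can be done
None
```

The star disc is clamped and the job is handed in at about 14 s: the pawl was flipped first, the arm pushed to its stop, and the ratchet now holds it on the last tooth with the hand clear.

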